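# Flip the stock tags of the kiln-prop bins

### The arm

A 6-joint arm with a two-finger parallel gripper is mounted at the origin on the work surface. World frame = base frame: x ahead of the robot, y to its left, z up, the work surface at z = 0. Lengths are in m, angles in degrees, forces in N, time in s.
With the tool pointing down it reaches from about 0.4 to 0.825 m from the base axis. Payload 7 kg.
Tool frame: the origin (TCP) lies on the centre line of the jaws, within the pads' length; the fingertips stand 19 mm ahead of it and the grasp point (between the pads) is the TCP; z points along the fingers, y is the line along which they close (so a half turn about z gives the same grasp; the last joint's range is limited). The gripper opens to 88 mm and grips with 3 to 60 N. Pads are 19 mm wide; open, the fingers measure 130 mm over their backs; the gripper's body (78 mm by 193 mm) begins 47 mm behind the grasp point.
Start: joints at [16.507, 20.546, 0.682, 0, -70.136, -16.507], TCP at [0.675, -0, 0.246] pointing down, gripper open.
Joint ranges: [-176.03, 176.03], [-82.01, 121.73], [-58.28, 71.71], [-173.87, 95.51], [-174.79, -0.11], [-173.66, 173.66]. Speed limits (degrees/s): [136.94, 136.94, 172.46, 180, 180, 180].

### API

Orientations are given as [roll, pitch, yaw] about the fixed x, y, z axes, in that order (R = Rz(yaw) Ry(pitch) Rx(roll)).
In Python, from plant import get_state, capture, close_job gives the robot as it stands.
- The arm moves only by the tool apply_moves, never from a script. Its argument "targets" is a list of rows, each a list of 7 numbers: the opening, from 0 (shut) to 1 (fully open), then the shift along the tool's x, y, z normalised to -1 to 1, where 1 is 1000 mm, then the turn, a rotation vector about the tool's x, y, z normalised to -1 to 1, where 1 is 90 degrees. In form: [[claw, tx, ty, tz, ax, ay, az], ...]. A call has 1 to 20 rows; each row shifts and turns the commanded pose from where the row before left it, along the tool's axes as they then stand; what a row does not reach is not made up. A row lasts 1/12 s, in which the tool goes at most 41.7 mm and 7.16 degrees, less where a joint would pass 70% of its speed; a pose out of reach is approached as far as the arm can. A call with a number of a shift or a turn outside -1 to 1 is refused whole. A call with a gripper value outside its range is refused whole. The fingers move at their own pace and stop on an object; "newtons" is the grip in N (left out, the last holds). Time passes only in rows, so rows that do not move let the fingers close. It gives the time, the measured TCP pose, the force, the opening and the grip force at its end, in the units of the state.
- get_state(): the state, without advancing time (a new reading comes with each control period).
- capture(name): name is "scene" or "side" or "wrist"; returns a dict with "frame" (384x512x3 uint8, red, green, blue), "range_z" (384x512 float32, m along the optical axis (not along the pixel's ray), 0 where there is no reading), "camera_matrix" (3x3 intrinsics, pixels), "T" (4x4, takes a point from camera to world coordinates). Camera axes: x right, y down, z forward; pixel columns grow to the right and rows downward; lengths in m; the calibration is good to about 2 mm. A picture is of the moment at which its call begins.
- close_job(): hands the job in; it is judged then, once.
The state is a dict: "time_s": time; "joints": joint angles; "qd": joint speeds; "joint_torque": joint torques, N m; "tcp_pos": TCP position; "eef_rot": TCP orientation; "contact_force": force on the tool from outside, world axes, zero at the start; "moment": the same for the moment, N m; "gripper_width": finger opening in m; "gripper_force": force on a finger pad.
Only numpy, scipy, OpenCV 4.12 (cv2) and the standard library are available. Lean on these libraries where they do the work, as an engineer would, in place of code of your own. Each camera call takes 0.05 s, during which the arm holds its last target. There are 200 camera calls.

### The job

The kiln-prop bins on this board have just been restocked, so set their hinged clay tags right: push tags over, lightly and with the fingertips, until only the full bins' tags lean back towards their bin and show the round disc, while the nearly empty bins' tags lean forward, away from the bin, and show the bar. Nothing is to be picked up or squeezed, and the bins and everything around them stay where they are.

Things in the scene. Friction and masses are not known exactly. Their poses are not given: they have to be found in the camera images.
- board: fixed white ware board, 290 (x) x 550 (y) x 18 mm thick, lying on the bench; origin on its underside, below the middle of the row; x points away from the robot (up to 0.2 rad off), y along the row. Four bays 120 mm apart along y: in each, a tag bracket near the front edge (origin at x = -95 mm) and a bin behind it.
- bracket_a: fixed steel bracket of one tag (50 x 88 mm foot, screwed to the board); origin at the centre of its foot, on the board's top 18 mm above the bench; x points from the tag to the bin of the same bay, y runs along the hinge. The hinge pin is 22 mm above this origin. Two thin stop rods along y, 17 mm before and behind the pin, top 40 mm above the origin, hold the leaning tag.
- bracket_b: fixed steel bracket of one tag (50 x 88 mm foot, screwed to the board); origin at the centre of its foot, on the board's top 18 mm above the bench; x points from the tag to the bin of the same bay, y runs along the hinge. The hinge pin is 22 mm above this origin. Two thin stop rods along y, 17 mm before and behind the pin, top 40 mm above the origin, hold the leaning tag.
- bracket_c: fixed steel bracket of one tag (50 x 88 mm foot, screwed to the board); origin at the centre of its foot, on the board's top 18 mm above the bench; x points from the tag to the bin of the same bay, y runs along the hinge. The hinge pin is 22 mm above this origin. Two thin stop rods along y, 17 mm before and behind the pin, top 40 mm above the origin, hold the leaning tag.
- bracket_d: fixed steel bracket of one tag (50 x 88 mm foot, screwed to the board); origin at the centre of its foot, on the board's top 18 mm above the bench; x points from the tag to the bin of the same bay, y runs along the hinge. The hinge pin is 22 mm above this origin. Two thin stop rods along y, 17 mm before and behind the pin, top 40 mm above the origin, hold the leaning tag.
- tag_a (a joint): fired-clay tag, 70 mm wide, 7 mm thick, hinged at its lower edge on the pin of bracket_a, free edge 70 mm from the pin; 60 g, needs well under 1 N. 0 = upright. +0.6 rad = leaning back (bracket's +x, to the bin), raised round disc on top. -0.6 = leaning forward, raised bar on top. Past upright it falls to the other stop. Leaning, its free edge is 40 mm off the pin in x, 58 mm above it.
- tag_b (a joint): fired-clay tag, 70 mm wide, 7 mm thick, hinged at its lower edge on the pin of bracket_b, free edge 70 mm from the pin; 60 g, needs well under 1 N. 0 = upright. +0.6 rad = leaning back (bracket's +x, to the bin), raised round disc on top. -0.6 = leaning forward, raised bar on top. Past upright it falls to the other stop. Leaning, its free edge is 40 mm off the pin in x, 58 mm above it.
- tag_c (a joint): fired-clay tag, 70 mm wide, 7 mm thick, hinged at its lower edge on the pin of bracket_c, free edge 70 mm from the pin; 60 g, needs well under 1 N. 0 = upright. +0.6 rad = leaning back (bracket's +x, to the bin), raised round disc on top. -0.6 = leaning forward, raised bar on top. Past upright it falls to the other stop. Leaning, its free edge is 40 mm off the pin in x, 58 mm above it.
- tag_d (a joint): fired-clay tag, 70 mm wide, 7 mm thick, hinged at its lower edge on the pin of bracket_d, free edge 70 mm from the pin; 60 g, needs well under 1 N. 0 = upright. +0.6 rad = leaning back (bracket's +x, to the bin), raised round disc on top. -0.6 = leaning forward, raised bar on top. Past upright it falls to the other stop. Leaning, its free edge is 40 mm off the pin in x, 58 mm above it.
- bin_a: loose grey plastic bin 100 x 100 x 60 mm, FULL: nine kiln props stand packed in it, their tops 20 mm above the rim (80 mm above the bin's underside). Origin at the centre of its underside. It stands in any bay, 180 mm behind the pin of its tag (front wall 130 mm behind the pin); its letter does not say which.
- bin_b: loose grey plastic bin 100 x 100 x 60 mm, FULL: nine kiln props stand packed in it, their tops 20 mm above the rim (80 mm above the bin's underside). Origin at the centre of its underside. It stands in any bay, 180 mm behind the pin of its tag (front wall 130 mm behind the pin); its letter does not say which.
- bin_c: loose grey plastic bin 100 x 100 x 60 mm, NEARLY EMPTY: only one kiln prop lies on its floor, below the rim. Origin at the centre of its underside. It stands in any bay, 180 mm behind the pin of its tag (front wall 130 mm behind the pin); its letter does not say which.
- bin_d: loose grey plastic bin 100 x 100 x 60 mm, NEARLY EMPTY: only two kiln props lie on its floor, below the rim. Origin at the centre of its underside. It stands in any bay, 180 mm behind the pin of its tag (front wall 130 mm behind the pin); its letter does not say which.
- mug: bystander: white ceramic mug, 80 mm across, 90 mm high, loose on the bench to the left; origin at the centre of its underside
- beaker: bystander: white plastic beaker, 100 mm across, 110 mm high, loose on the bench to the right; origin at the centre of its underside
- spare_prop: bystander: loose kiln prop (28 mm cylinder, 76 mm high) standing on the right-hand end of the board, beyond the last bay; origin at the centre of its underside
- mould: bystander: strapped plaster mould, 75 x 200 x 130 mm, loose on the bench to the left of the board; origin at the centre of its underside
Not all that is in view belongs to the job. What is shaped like the bin_c but yellow is not meant.

How it is judged (in metres and radians):
At the end, for the whole second after the job is handed in: Each tag rests still against the right stop: joint above +0.5 rad (disc up, leaning back) in front of a full bin, below -0.5 rad (bar up, leaning forward) in front of a nearly empty bin. All bins and bystanders are within 20 mm of where they started and upright within 0.2 rad ((horizontal distance between bin_a and bracket_a above 0.198 m or value of joint tag_a above 0.5 rad) and (horizontal distance between bin_a and bracket_b above 0.198 m or value of joint tag_b above 0.5 rad) and (horizontal distance between bin_a and bracket_c above 0.198 m or value of joint tag_c above 0.5 rad) and (horizontal distance between bin_a and bracket_d above 0.198 m or value of joint tag_d above 0.5 rad) and (horizontal distance between bin_b and bracket_a above 0.198 m or value of joint tag_a above 0.5 rad) and (horizontal distance between bin_b and bracket_b above 0.198 m or value of joint tag_b above 0.5 rad) and (horizontal distance between bin_b and bracket_c above 0.198 m or value of joint tag_c above 0.5 rad) and (horizontal distance between bin_b and bracket_d above 0.198 m or value of joint tag_d above 0.5 rad) and (horizontal distance between bin_c and bracket_a above 0.198 m or value of joint tag_a below -0.5 rad) and (horizontal distance between bin_c and bracket_b above 0.198 m or value of joint tag_b below -0.5 rad) and (horizontal distance between bin_c and bracket_c above 0.198 m or value of joint tag_c below -0.5 rad) and (horizontal distance between bin_c and bracket_d above 0.198 m or value of joint tag_d below -0.5 rad) and (horizontal distance between bin_d and bracket_a above 0.198 m or value of joint tag_a below -0.5 rad) and (horizontal distance between bin_d and bracket_b above 0.198 m or value of joint tag_b below -0.5 rad) and (horizontal distance between bin_d and bracket_c above 0.198 m or value of joint tag_c below -0.5 rad) and (horizontal distance between bin_d and bracket_d above 0.198 m or value of joint tag_d below -0.5 rad) and distance of each of bin_a, bin_b, bin_c, bin_d, mug, beaker, spare_prop, mould from where it was at the start of the episode below 0.02 m and angle between each of bin_a, bin_b, bin_c, bin_d, mug, beaker, spare_prop, mould's own z axis and vertical below 0.2 rad and velocity of joint tag_a between -0.1 and 0.1 rad/s and velocity of joint tag_b between -0.1 and 0.1 rad/s and velocity of joint tag_c between -0.1 and 0.1 rad/s and velocity of joint tag_d between -0.1 and 0.1 rad/s); the robot touches nothing.
It fails at once if a bin is lifted, pushed or tipped (more than 20 mm or 0.2 rad) ((distance of bin_a from where it was at the start of the episode above 0.02 m or angle between bin_a's own z axis and vertical above 0.2 rad) or (distance of bin_b from where it was at the start of the episode above 0.02 m or angle between bin_b's own z axis and vertical above 0.2 rad) or (distance of bin_c from where it was at the start of the episode above 0.02 m or angle between bin_c's own z axis and vertical above 0.2 rad) or (distance of bin_d from where it was at the start of the episode above 0.02 m or angle between bin_d's own z axis and vertical above 0.2 rad)).
It fails at once if the mug, beaker, spare prop or mould is lifted, pushed or tipped (more than 20 mm or 0.2 rad) ((distance of mug from where it was at the start of the episode above 0.02 m or angle between mug's own z axis and vertical above 0.2 rad) or (distance of beaker from where it was at the start of the episode above 0.02 m or angle between beaker's own z axis and vertical above 0.2 rad) or (distance of spare_prop from where it was at the start of the episode above 0.02 m or angle between spare_prop's own z axis and vertical above 0.2 rad) or (distance of mould from where it was at the start of the episode above 0.02 m or angle between mould's own z axis and vertical above 0.2 rad)).
It fails at once if a tag or its bracket is squeezed or forced (more than 18 N) (contact force between any of the fingers, the arm and bracket_a above 18 N or contact force between any of the fingers, the arm and bracket_b above 18 N or contact force between any of the fingers, the arm and bracket_c above 18 N or contact force between any of the fingers, the arm and bracket_d above 18 N).
It also fails if it takes over 45 s, if anything falls off the work surface, if the arm or the gripper's body presses on something with over 40 N, if the wrist force passes 120 N, or if a joint passes its speed limit or range.

## Working session

There is one attempt and no reset: what is moved stays moved. The work goes in short steps, Python scripts to look and compute and a tool call to move; the robot and the scene stay as the last step left them, time stands still between calls to the robot, and variables do not carry over. Pictures are saved under pics/ and viewed, at most 10 in all, crops included, and the job is handed in when it is done.

Besides the shell and the picture viewer there is one more tool, called in YAML: its name, and indented under it one key for each argument. apply_moves: Moves the arm, as the interface text tells. Scaled input: -1 to 1 covers 1000 mm each way for a shift and 90 degrees each way for a turn. Its arguments: {"type":"object","properties":{"targets":{"type":"array","items":{"type":"array","items":{"type":"number"}}},"newtons":{"type":"number"}},"required":["targets"]}

```bash
mkdir -p pics; cat > h.py <<'E'
import numpy as np, cv2
from plant import get_state, capture, close_job
def snap(n,f):
    c=capture(n); cv2.imwrite(f'pics/{f}.png',c['frame'][:,:,::-1]); np.savez(f'pics/{f}.npz',**c); return c
def pts(c):
    K=c['camera_matrix'];z=c['range_z'];v,u=np.indices(z.shape)
    P=np.stack([(u-K[0,2])/K[0,0]*z,(v-K[1,2])/K[1,1]*z,z],-1)
    W=P@c['T'][:3,:3].T+c['T'][:3,3]; W[z==0]=np.nan; return W
E
python3 - <<'E'
from h import *
a=snap('scene','s0');b=snap('side','d0')
for c in(a,b): print(c['T'].round(3).tolist())
print(get_state())
E
```

```text
[[0.485, 0.503, -0.716, 1.352], [0.875, -0.274, 0.4, -0.449], [0.005, -0.82, -0.573, 0.729], [0.0, 0.0, 0.0, 1.0]]
[[0.815, -0.429, 0.389, 0.055], [-0.579, -0.596, 0.556, -0.659], [-0.007, -0.678, -0.735, 0.923], [0.0, 0.0, 0.0, 1.0]]
{'time_s': 0.1, 'joints': array([ 1.65072240e+01,  2.05872826e+01,  6.39708704e-01, -1.83927504e-02,
       -7.01358839e+01, -1.65055692e+01]), 'qd': array([ 0.07914129, -0.02620911,  0.17174127,  0.14720777, -0.0693307 ,
       -0.00168473]), 'joint_torque': array([-1.42273191e-03, -5.84165347e+01,  2.93752134e+01,  7.01551259e+00,
        1.01412315e-02, -6.66964229e-05]), 'tcp_pos': array([ 6.74593923e-01, -1.56602684e-05,  2.44720049e-01]), 'eef_rot': array([ 1.79915068e+02, -7.13451822e-03, -9.00046022e+01]), 'contact_force': array([0.95894478, 0.12798829, 0.65104638]), 'moment': array([-0.00772461, -0.02572924,  0.00625651]), 'gripper_force': 0.0, 'gripper_width': 0.08780804940185429}
```

View pics/s0.png

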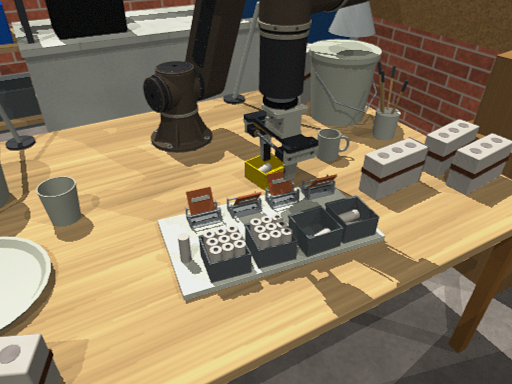

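View pics/d0.png

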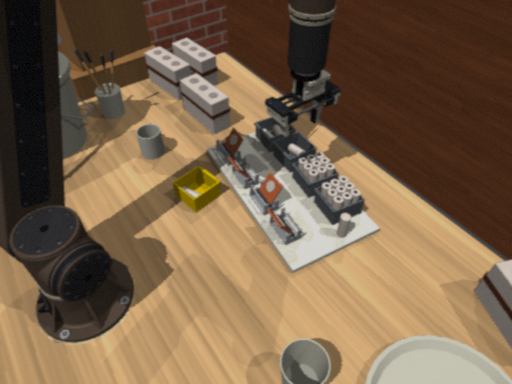

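The scene view (from behind the board) shows full bins at (225,245) and (270,235), and nearly empty ones at (315,228) and (352,218). The four terracotta tags are at (200,203), (245,204), (282,192) and (320,186). The yellow bin at (265,170) is a decoy. Next I'll measure tag lean and board pose.

```bash
python3 - <<'E'
from h import *
for f in('s0','d0'):
    c=dict(np.load(f'pics/{f}.npz'));W=pts(c)
    h=cv2.cvtColor(c['frame'],cv2.COLOR_RGB2HSV).astype(int)
    z=W[...,2]
    reg=(W[...,0]>.35)&(W[...,0]<.95)&(abs(W[...,1])<.45)
    m=(((h[...,0]<12)|(h[...,0]>174))&(h[...,1]>130)&reg&(z>.03)&(z<.2)).astype(np.uint8)
    n,l,s,ce=cv2.connectedComponentsWithStats(m)
    for i in range(1,n):
        if s[i,4]<25: continue
        P=W[l==i]; lo=P[P[:,2]<np.percentile(P[:,2],25)].mean(0);hi=P[P[:,2]>np.percentile(P[:,2],75)].mean(0)
        print(f,'tag',ce[i].round(),s[i,4],'mean',P.mean(0).round(3),'lo',lo.round(3),'hi',hi.round(3),'ymin/max',P[:,1].min().round(3),P[:,1].max().round(3))
    b=((h[...,1]<60)&(h[...,2]>140)&reg&(abs(z-.018)<.006)).astype(np.uint8)
    n,l,s,ce=cv2.connectedComponentsWithStats(b)
    print('board pix',sorted(s[1:,4])[-4:])
    P=W[b>0];r=cv2.minAreaRect((P[:,:2]*1000).astype(np.float32));print(r,cv2.boxPoints(r).tolist())
    for nm,lo,hi,v in(('bins',.06,.11,0),):
        mm=((h[...,1]<90)&reg&(z>.068)&(z<.086)).astype(np.uint8)
        n,l,s,ce=cv2.connectedComponentsWithStats(mm)
        for i in range(1,n):
            if s[i,4]>60:
                P=W[l==i];print('rim',ce[i].round(),s[i,4],cv2.minAreaRect((P[:,:2]*1000).astype(np.float32)))
E
```

```text
s0 tag [278. 184.] 348 mean [0.541 0.102 0.071] lo [0.554 0.105 0.052] hi [0.525 0.101 0.093] ymin/max 0.071 0.139
s0 tag [380. 177.] 47 mean [0.664 0.379 0.078] lo [0.658 0.372 0.072] hi [0.668 0.381 0.082] ymin/max 0.365 0.413
s0 tag [323. 180.] 83 mean [0.607 0.21  0.09 ] lo [0.596 0.199 0.074] hi [0.612 0.216 0.098] ymin/max 0.185 0.248
s0 tag [200. 201.] 467 mean [ 0.511 -0.132  0.072] lo [ 0.524 -0.134  0.053] hi [ 0.496 -0.13   0.094] ymin/max -0.167 -0.097
s0 tag [247. 197.] 94 mean [ 0.58  -0.024  0.091] lo [ 0.571 -0.031  0.079] hi [ 0.584 -0.019  0.099] ymin/max -0.053 0.013
board pix [np.int32(57), np.int32(70), np.int32(193), np.int32(3647)]
((563.799072265625, 18.5238037109375), (548.2013549804688, 452.04534912109375), 82.98224639892578) [[305.98089599609375, -225.90866088867188], [754.6397094726562, -281.1381530761719], [821.6172485351562, 262.9562683105469], [372.95843505859375, 318.1857604980469]]
rim [332. 133.] 63 ((369.47991943359375, 438.2142639160156), (52.33799362182617, 17.432954788208008), 28.915311813354492)
rim [328. 141.] 109 ((403.1879577636719, 401.25036
[... 1382 characters left out ...]
4829101562, 396.575439453125), 85.66153717041016) [[357.75067138671875, -255.18051147460938], [753.1897583007812, -285.1806945800781], [795.4851684570312, 272.3246765136719], [400.04608154296875, 302.3248596191406]]
rim [284. 140.] 500 ((737.0413208007812, 139.87017822265625), (222.7626953125, 108.00313568115234), 87.18798065185547)
rim [150. 133.] 175 ((383.6028137207031, 404.8894348144531), (84.59451293945312, 65.32874298095703), 89.3306884765625)
rim [312. 175.] 350 ((714.0457153320312, -38.911956787109375), (102.22357177734375, 106.22327423095703), 80.79209899902344)
rim [336. 201.] 409 ((701.2601928710938, -158.90818786621094), (101.20794677734375, 108.0167007446289), 80.90543365478516)
```

Measured, ordered by y:

| Bay y (m) | Bin | Tag now | Action |
|---|---|---|---|
| -0.13 | full | leaning forward | flip back |
| -0.02 | full | leaning back | none |
| 0.10 | nearly empty | leaning forward | none |
| 0.22 | nearly empty | leaning back | flip forward |

The pins are near (0.527,-0.134) and (0.567,0.224), 360 mm apart as they should be. I'll go to the front of the first tag with the fingers shut.

apply_moves:
  targets:
    - [0, 0.013, 0.0235, 0, 0, 0, 0]
    - [0, 0.013, 0.0235, 0, 0, 0, 0]
    - [0, 0.013, 0.0235, 0, 0, 0, 0]
    - [0, 0.013, 0.0235, 0, 0, 0, 0]
    - [0, 0.013, 0.0235, 0, 0, 0, 0]
    - [0, 0.013, 0.0235, 0, 0, 0, 0]
    - [0, 0.013, 0.0235, 0, 0, 0, 0]
    - [0, 0.013, 0.0235, 0, 0, 0, 0]
    - [0, 0.013, 0.0235, 0, 0, 0, 0]
    - [0, 0.013, 0.0235, 0, 0, 0, 0]
    - [0, 0, 0, 0, 0, 0, 0]
    - [0, 0, 0, 0, 0, 0, 0]
    - [0, 0, 0, 0, 0, 0, 0]

```text
time_s: 1.18
tcp_pos: [0.4402, -0.13, 0.2458]
eef_rot: [-180.0, 0.0, -90.0]
contact_force: [0.1, -0.4, 0.5]
gripper_width: 0.0063
gripper_force: 0.0
```

Now go down to TCP z = 0.099.

apply_moves:
  targets:
    - [0, 0, 0, 0.03, 0, 0, 0]
    - [0, 0, 0, 0.03, 0, 0, 0]
    - [0, 0, 0, 0.03, 0, 0, 0]
    - [0, 0, 0, 0.03, 0, 0, 0]
    - [0, 0, 0, 0.027, 0, 0, 0]
    - [0, 0, 0, 0, 0, 0, 0]
    - [0, 0, 0, 0, 0, 0, 0]

```text
time_s: 1.77
tcp_pos: [0.4397, -0.1299, 0.0977]
eef_rot: [179.8, -0.0, -90.0]
contact_force: [0.4, 0.2, 2.1]
gripper_width: 0.0003
gripper_force: 0.0
```

```bash
python3 - <<'E'
from h import *
c=snap('side','d1'); cv2.imwrite('pics/d1c.png',cv2.resize(c['frame'][100:280,160:400,::-1],None,fx=3,fy=3))
E
```

```text
(no output)
```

View pics/d1c.png

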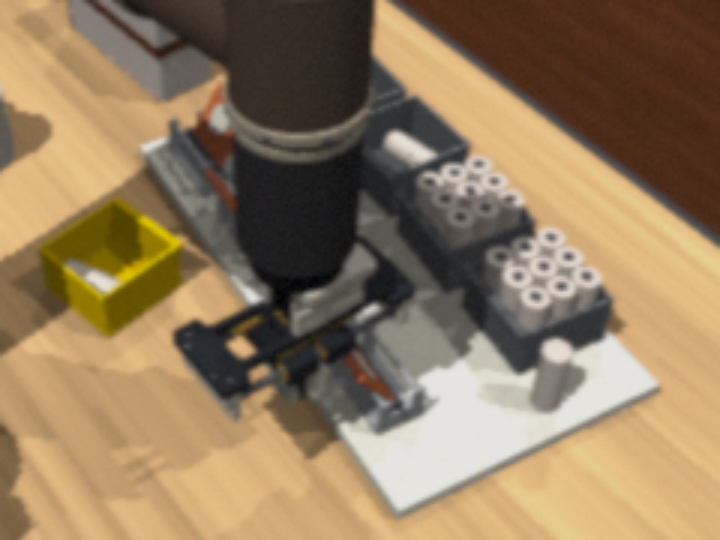

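The gripper is just in front of tag 1 (crop 370,370) and clear of everything. I'll push slowly in +x.

apply_moves:
  targets:
    - [0, 0, -0.008, 0, 0, 0, 0]
    - [0, 0, -0.008, 0, 0, 0, 0]
    - [0, 0, -0.008, 0, 0, 0, 0]
    - [0, 0, -0.008, 0, 0, 0, 0]
    - [0, 0, -0.006, 0, 0, 0, 0]
    - [0, 0, -0.006, 0, 0, 0, 0]
    - [0, 0, -0.006, 0, 0, 0, 0]
    - [0, 0, -0.006, 0, 0, 0, 0]
    - [0, 0, -0.006, 0, 0, 0, 0]
    - [0, 0, -0.006, 0, 0, 0, 0]
    - [0, 0, -0.006, 0, 0, 0, 0]
    - [0, 0, -0.004, 0, 0, 0, 0]
    - [0, 0, 0, 0, 0, 0, 0]
    - [0, 0, 0, 0, 0, 0, 0]
    - [0, 0, 0, 0, 0, 0, 0]

```text
time_s: 3.07
tcp_pos: [0.5176, -0.13, 0.0984]
eef_rot: [180.0, 0.0, -90.0]
contact_force: [-0.8, -0.6, 0.3]
gripper_width: 0.0003
gripper_force: 0.0
```

```bash
python3 - <<'E'
from h import *
c=snap('scene','s2'); cv2.imwrite('pics/s2c.png',cv2.resize(c['frame'][130:310,150:400,::-1],None,fx=3,fy=3))
E
```

```text
(no output)
```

View pics/s2c.png

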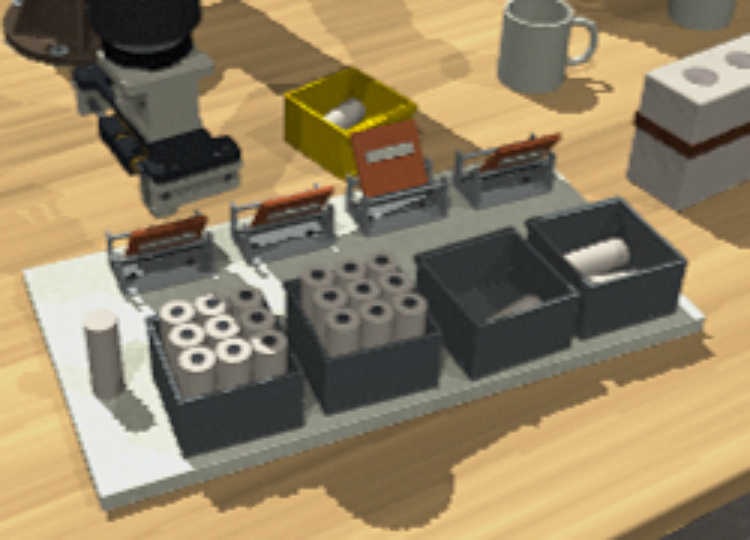

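Tag 1 (crop 165,235) now leans back like tag 2. Tag 3 shows its bar, and tag 4 (520,150) still leans back over a bin holding two lying props. I'll back off, rise and go behind tag 4.

apply_moves:
  targets:
    - [0, 0, 0.015, 0, 0, 0, 0]
    - [0, 0, 0.015, 0, 0, 0, 0]
    - [0, 0, 0, -0.03, 0, 0, 0]
    - [0, 0, 0, -0.03, 0, 0, 0]
    - [0, 0, 0, -0.03, 0, 0, 0]
    - [0, 0, 0, -0.03, 0, 0, 0]
    - [0, -0.029, -0.014, 0, 0, 0, 0]
    - [0, -0.029, -0.014, 0, 0, 0, 0]
    - [0, -0.029, -0.014, 0, 0, 0, 0]
    - [0, -0.029, -0.014, 0, 0, 0, 0]
    - [0, -0.029, -0.014, 0, 0, 0, 0]
    - [0, -0.029, -0.014, 0, 0, 0, 0]
    - [0, -0.029, -0.014, 0, 0, 0, 0]
    - [0, -0.029, -0.014, 0, 0, 0, 0]
    - [0, -0.029, -0.014, 0, 0, 0, 0]
    - [0, -0.029, -0.014, 0, 0, 0, 0]
    - [0, -0.029, -0.014, 0, 0, 0, 0]
    - [0, -0.029, -0.014, 0, 0, 0, 0]
    - [0, 0, 0, 0, 0, 0, 0]
    - [0, 0, 0, 0, 0, 0, 0]

```text
time_s: 4.78
tcp_pos: [0.6558, 0.2194, 0.2174]
eef_rot: [179.9, -0.0, -89.9]
contact_force: [-0.1, -0.9, -0.5]
gripper_width: 0.0001
gripper_force: 0.0
```

apply_moves:
  targets:
    - [0, 0, 0, 0.025, 0, 0, 0]
    - [0, 0, 0, 0.025, 0, 0, 0]
    - [0, 0, 0, 0.025, 0, 0, 0]
    - [0, 0, 0, 0.025, 0, 0, 0]
    - [0, 0, 0, 0.018, 0, 0, 0]
    - [0, 0, 0, 0, 0, 0, 0]
    - [0, 0, 0, 0, 0, 0, 0]

```text
time_s: 5.37
tcp_pos: [0.6554, 0.2168, 0.1003]
eef_rot: [179.9, -0.1, -90.0]
contact_force: [-0.2, 0.7, 0.5]
gripper_width: 0.0005
gripper_force: 0.0
```

apply_moves:
  targets:
    - [0, 0, 0.008, 0, 0, 0, 0]
    - [0, 0, 0.008, 0, 0, 0, 0]
    - [0, 0, 0.008, 0, 0, 0, 0]
    - [0, 0, 0.006, 0, 0, 0, 0]
    - [0, 0, 0.006, 0, 0, 0, 0]
    - [0, 0, 0.006, 0, 0, 0, 0]
    - [0, 0, 0.006, 0, 0, 0, 0]
    - [0, 0, 0.006, 0, 0, 0, 0]
    - [0, 0, 0.006, 0, 0, 0, 0]
    - [0, 0, 0.006, 0, 0, 0, 0]
    - [0, 0, 0.006, 0, 0, 0, 0]
    - [0, 0, 0.004, 0, 0, 0, 0]
    - [0, 0, 0, 0, 0, 0, 0]
    - [0, 0, 0, 0, 0, 0, 0]
    - [0, 0, 0, 0, 0, 0, 0]

```text
time_s: 6.62
tcp_pos: [0.5802, 0.2181, 0.1006]
eef_rot: [-180.0, 0.0, -90.0]
contact_force: [-0.0, 0.0, 0.8]
gripper_width: 0.0002
gripper_force: 0.0
```

apply_moves:
  targets:
    - [0, 0, -0.015, 0, 0, 0, 0]
    - [0, 0, -0.015, 0, 0, 0, 0]
    - [0, 0, 0, -0.03, 0, 0, 0]
    - [0, 0, 0, -0.03, 0, 0, 0]
    - [0, 0, 0, -0.03, 0, 0, 0]
    - [0, 0, 0, -0.03, 0, 0, 0]
    - [0, 0, 0, -0.03, 0, 0, 0]
    - [0, 0, 0, 0, 0, 0, 0]
    - [0, 0, 0, 0, 0, 0, 0]
    - [0, 0, 0, 0, 0, 0, 0]

```text
time_s: 7.45
tcp_pos: [0.6098, 0.2179, 0.2501]
eef_rot: [180.0, 0.0, -90.0]
contact_force: [0.5, -0.1, -0.5]
gripper_width: 0.0006
gripper_force: 0.0
```

```bash
python3 - <<'E'
from h import *
c=snap('scene','s3'); cv2.imwrite('pics/s3c.png',cv2.resize(c['frame'][130:310,150:400,::-1],None,fx=3,fy=3))
c=snap('side','d3'); cv2.imwrite('pics/d3c.png',cv2.resize(c['frame'][100:280,160:400,::-1],None,fx=3,fy=3))
E
```

```text
(no output)
```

View pics/s3c.png

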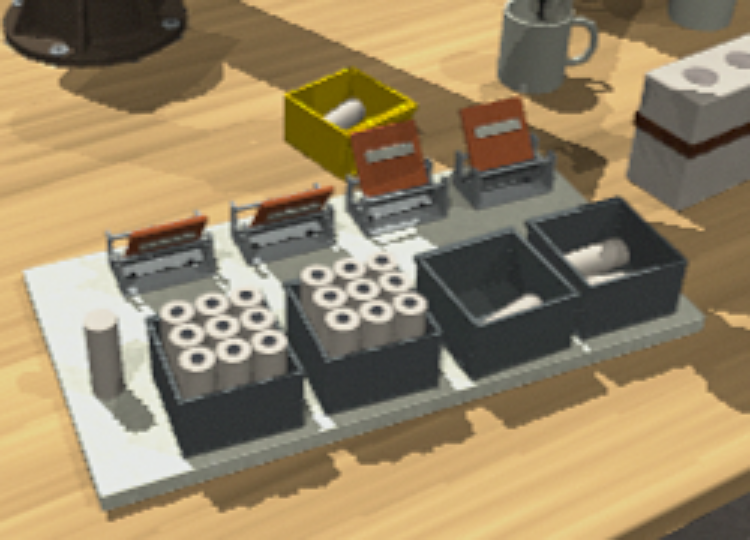

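View pics/d3c.png

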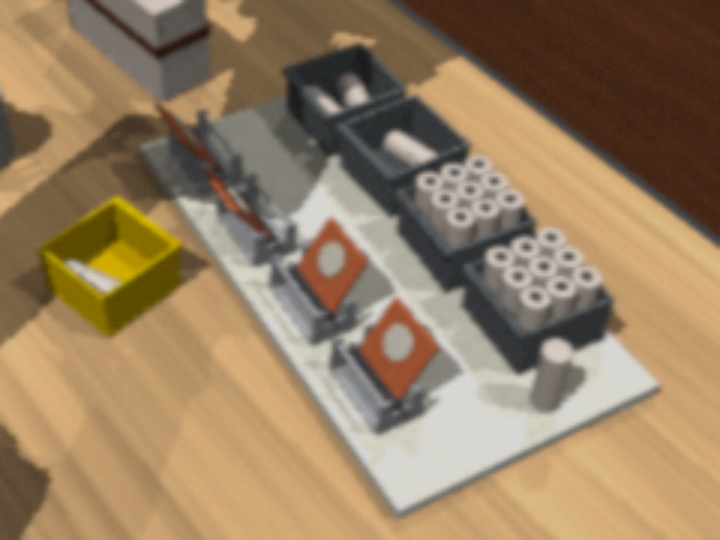

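Both views agree. The discs show on the two tags before the full bins (side crop 330,260 and 397,342), and the bars show on the two before the nearly empty bins (scene crop 390,155 and 498,130). Nothing else has moved.

```bash
python3 -c "
from plant import close_job
print(close_job())"
```

```text
the job is handed in; nothing more can be done
None
```

I flipped two tags and handed the job in: both full bins' tags now lean back showing the disc, both nearly empty bins' tags lean forward showing the bar, and in the last camera views nothing else had moved; the hand-in returned no verdict.

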